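# Show a sample tube's base code to the scan camera

### The arm

A 6-joint arm with a two-finger parallel gripper is mounted at the origin on the work surface. World frame = base frame: x ahead of the robot, y to its left, z up, the work surface at z = 0. Lengths are in m, angles in degrees, forces in N, time in s.
With the tool pointing down it reaches from about 0.35 to 0.875 m from the base axis. Payload 4.2 kg.
Tool frame: the origin (TCP) lies midway between the tips of the shut fingers; the grasp point (between the pads) lies 19 mm behind it (hold_point_z is the z of the grasp point in the tool frame, in m); z points along the fingers, y is the direction in which the jaws open and shut (so a half turn about z gives the same grasp; the last joint's range is limited). The gripper opens to 87 mm and grips with 3 to 60 N. Pads are 19 mm wide; open, the fingers measure 117 mm over their backs; the gripper's body (75 mm by 190 mm) begins 51 mm behind the grasp point.
Start: joints at [87.697, 22.042, 0.453, 0, -68.411, -14.817], TCP at [0.184, 0.597, 0.223] pointing down, gripper open.
Joint ranges: [-179.83, 179.83], [-69.29, 118.12], [-61.27, 80.66], [-181.25, 117.63], [-171.15, -9.14], [-177.46, 177.46]. Speed limits (degrees/s): [159.86, 159.86, 180, 180, 180, 180].

### API

Orientations are given as a 3x3 rotation matrix whose columns are the frame's x, y, z axes.
In Python, from station import * gives the robot as it stands. The module is installed in compiled form; this text tells all that it offers.
- The arm moves only by the tool jog_arm, never from a script. Its argument "moves" is a list of rows, each a list of 7 numbers: the closure, from -1 (fully open) to 1 (shut), then the shift along the tool's x, y, z in m, then the turn, a rotation vector about the tool's x, y, z in rad. In form: [[gripper, x, y, z, wx, wy, wz], ...]. A call has exactly 10 rows; each row is the pose to reach, as a shift and turn from the pose commanded when the call began, along the tool's axes at that moment; what a row does not reach only later rows make up. A row lasts 1/12 s, in which the tool goes at most 41.7 mm and 7.16 degrees, less where a joint would pass 70% of its speed; a pose out of reach is approached as far as the arm can. A call with a gripper value outside its range is refused whole. The fingers move at their own pace and stop on an object; the grip force is fixed at half the most. Time passes only in rows, so rows that repeat a pose let the fingers close, or fill a call up. It gives the time, the measured TCP pose, the force and the opening at its end, in the units of the state.
- sense(): the state, without advancing time (a new reading comes with each control period).
- capture(name): name is "scene" or "top" or "wrist"; returns a dict with "frame" (384x512x3 uint8, red, green, blue), "fov_y" (degrees; the focal length in pixels is half the picture's height over the tangent of half this angle, whatever the lens; pixels are square), "cx", "cy" (the principal point, pixels), "world_from_camera" (4x4, takes a point from camera to world coordinates). Camera axes: x right, y down, z forward; pixel columns grow to the right and rows downward; lengths in m; the calibration is good to about 2 mm. A picture is of the moment at which its call begins. There is no depth.
- finish_job(): hands the job in, once; it reports no verdict.
The state is a dict: "time_s": time; "joints": joint angles; "joint_velocities": joint speeds; "effort": joint torques, N m; "tcp_pos": TCP position; "ee_rot": TCP orientation; "wrist_force": force on the tool from outside, world axes, zero at the start; "moment": the same for the moment, N m; "gripper_width": opening from 0.0 (shut) to 1.0 (fully open).
Only numpy, scipy, OpenCV 4.12 (cv2) and the standard library are available. Lean on these libraries where they do the work, as an engineer would, in place of code of your own. Each camera call takes 0.05 s, during which the arm holds its last target.

### The job

One of the three capped tubes in the steel rack is longer than the other two: draw it out of the rack without taking its neighbours out of their holes, and leave the pot, the beaker and the camera where they are. Hold it in the air with its flat base squarely facing the lens of the small tilted scan camera, on the lens's line of sight and about 8 cm from the glass, so that the code on the base can be read. Finish while still holding it there, still; do not put it down or let go.

Things in the scene. Friction and masses are not known exactly. Their poses are not given: they have to be found in the camera images.
- long_tube: the tube to show: upright in one of the rack's three holes (which one varies), white plastic barrel 30 mm across, blue screw cap 35 mm across and 22 mm high, 120 mm long over all, 50 to 100 g. Origin: centre of its flat base, which bears a 12 mm black code square; z runs along the tube from base to cap.
- long_tube_cap (a point): centre of the long tube's cap, 109 mm from the base along the tube's axis; a good place to grip
- short_tube_a: a neighbour in the rack, same white plastic barrel 30 mm across and blue screw cap 35 mm across and 22 mm high; 90 mm long over all; origin: centre of its base, z up to the cap
- short_tube_b: the other neighbour, the same as short_tube_a
- rack: fixed steel tube rack, 70 mm (its x) by 200 mm (its y) and 60 mm high, with one row of three holes 33 mm across along its y at -60, 0 and +60 mm. Origin: centre of its underside, on the bench. The tubes stand on its bottom plate, 8 mm above the bench; its pierced top plate is 8 mm thick, upper side at 60 mm. The rack stands to the left or the right of the robot's middle line, the camera on the other side.
- camera: foot of the scan camera, fixed to the bench: grey plate 90 x 90 x 12 mm with two upright cheeks 95 mm high. Origin: centre of its underside. The head, a black cylinder 54 mm across and 60 mm long, hangs between the cheeks on a stiff pivot 80 mm above the bench and is tilted 20 to 34 degrees from straight up towards the foot's -x side (roughly towards the robot).
- lens (a point): centre of the lens glass, in the middle of the white ring on the head's front face, 35 mm from the pivot. Its z axis is the line of sight, pointing out of the lens, up and roughly towards the robot; its y axis is level.
- pot: bystander: closed white sample pot with a green lid, 56 mm across, 65 mm high, loose; origin: centre of its underside
- beaker: bystander: open glass beaker, 66 mm across the rim, 80 mm high, loose; origin: centre of its underside
Things that resemble listed ones, but are neither listed nor needed, are in the scene too. What is shaped like the long_tube but orange or yellow is not meant. Several things have the shape of the rack; the one meant has the colours described above.

How it is judged (in metres and radians):
On the way:
1. the long tube is held by the gripper, clear above the rack (height (world z) of long_tube above 0.075 m and contact force between the fingers and long_tube above 0.5 N and contact force between long_tube and rack below 0.1 N), for 0.2 s.
At the end, for the whole second after the job is handed in: long tube held still by the fingers, base over 120 mm above the bench: base centre within 18 mm in x and y of the line of sight and 55 to 105 mm before the glass, tube axis within 12 degrees of that line; nothing else touches it; short tubes, pot, beaker within 20 mm and lens 4 mm of their starts (x of long_tube in the frame of lens between -0.018 and 0.018 m and y of long_tube in the frame of lens between -0.018 and 0.018 m and z of long_tube in the frame of lens between 0.055 and 0.105 m and angle between the z axis of long_tube and the z axis of lens, either way round below 0.21 rad and z of long_tube_cap in the frame of lens above 0.14 m and height (world z) of long_tube above 0.12 m and linear speed of long_tube below 0.02 m/s and angular speed of long_tube below 0.15 rad/s and contact force between the fingers and long_tube above 1 N and contact force between long_tube and rack below 0.1 N and contact force between long_tube and camera below 0.1 N and contact force between long_tube and pot below 0.1 N and contact force between long_tube and beaker below 0.1 N and contact force between long_tube and short_tube_a below 0.1 N and contact force between long_tube and short_tube_b below 0.1 N and distance of each of short_tube_a, short_tube_b, pot, beaker from where it was at the start of the episode below 0.02 m and distance of lens from where it was at the start of the episode below 0.004 m); the arm keeps its last pose, push and grip.
It fails at once if a short tube is drawn or knocked out of its hole (20 mm) (distance of any of short_tube_a, short_tube_b from where it was at the start of the episode above 0.02 m).
It fails at once if the pot or the beaker is shifted by more than 20 mm (distance of any of pot, beaker from where it was at the start of the episode above 0.02 m).
It fails at once if the camera head is pushed out of its aim (lens moved 4 mm) (distance of lens from where it was at the start of the episode above 0.004 m).
It also fails if it takes over 34 s, if anything falls off the work surface, if the arm or the gripper's body presses on something with over 40 N, if the wrist force passes 120 N, or if a joint passes its speed limit or range.

## Working session

There is one attempt and no reset: what is moved stays moved. The work goes in short steps, Python scripts to look and compute and a tool call to move; the robot and the scene stay as the last step left them, time stands still between calls to the robot, and variables do not carry over. Pictures are saved under pics/ and viewed, and the job is handed in when it is done.

Besides the shell and the picture viewer there is one more tool, called after ">>>" as name([rows], argument=value, ...), one row to a line, values as JSON. jog_arm: Moves the arm, as the interface text tells. Its arguments: {"type":"object","properties":{"moves":{"type":"array"}},"required":["moves"]}

```bash
mkdir -p pics
cat > h.py <<'E'
from station import *
import numpy as np, cv2, pickle
def snap(n,tag):
    c=capture(n); cv2.imwrite(f'pics/{tag}.png',c['frame'][:,:,::-1]); pickle.dump(c,open(f'pics/{tag}.pkl','wb')); return c
def load(tag): return pickle.load(open(f'pics/{tag}.pkl','rb'))
def ray(c,u,v):
    f=192/np.tan(np.radians(c['fov_y']/2)); d=np.array([(u-c['cx'])/f,(v-c['cy'])/f,1]); T=np.array(c['world_from_camera'])
    d=T[:3,:3]@d; return T[:3,3],d/np.linalg.norm(d)
def atz(c,u,v,z):
    o,d=ray(c,u,v); return o+d*(z-o[2])/d[2]
def proj(c,P):
    f=192/np.tan(np.radians(c['fov_y']/2)); T=np.linalg.inv(np.array(c['world_from_camera'])); p=T[:3,:3]@np.array(P)+T[:3,3]
    return np.array([c['cx']+f*p[0]/p[2],c['cy']+f*p[1]/p[2]])
def tri(obs):
    A=np.zeros((3,3));b=np.zeros(3)
    for c,u,v in obs:
        o,d=ray(c,u,v);M=np.eye(3)-np.outer(d,d);A+=M;b+=M@o
    x=np.linalg.solve(A,b); return x,[proj(c,x)-[u,v] for c,u,v in obs]
def crop(tag,x,y,w,h,s):
    c=load(tag); im=c['frame'][y:y+h,x:x+w,::-1]; cv2.imwrite(f'pics/{tag}_c{x}_{y}.png',cv2.resize(im,None,fx=s,fy=s,interpolation=cv2.INTER_CUBIC))
E
python3 - <<'E'
from h import *
for n in ('scene','top','wrist'):
    c=snap(n,n+'0'); print(n,c['fov_y'],np.round(c['world_from_camera'],3).tolist())
s=sense();print(s)
ims=[load(n+'0')['frame'][:,:,::-1] for n in ('scene','top')]
E
```

```text
scene 54.687803850367274 [[0.327, 0.805, -0.495, 0.965], [0.945, -0.281, 0.169, -0.058], [-0.003, -0.523, -0.853, 0.75], [0.0, 0.0, 0.0, 1.0]]
top 52.58994987573289 [[0.016, -0.994, 0.107, 0.503], [-1.0, -0.016, -0.005, 0.054], [0.007, -0.107, -0.994, 0.87], [0.0, 0.0, 0.0, 1.0]]
wrist 63.285722668808056 [[-0.294, -0.911, -0.29, 0.263], [-0.956, 0.281, 0.088, 0.573], [0.002, 0.303, -0.953, 0.385], [0.0, 0.0, 0.0, 1.0]]
{'time_s': 0.15, 'joints': array([ 8.76982099e+01,  2.20817684e+01,  4.00312082e-01, -1.92570519e-02,
       -6.84135276e+01, -1.48169030e+01]), 'joint_velocities': array([ 0.07918962, -0.12393714,  0.2325244 ,  0.1350167 , -0.08310973,
       -0.04242245]), 'effort': array([-6.82577938e-04, -3.91050339e+01,  1.87587368e+01,  4.22236159e+00,
        1.23427829e-02, -1.47729202e-04]), 'tcp_pos': array([0.18382551, 0.59689184, 0.22171982]), 'ee_rot': array([[ 9.55660573e-01, -2.94470245e-01, -3.78854649e-04],
       [-2.94470463e-01, -9.55659167e-01, -1.64387227e-03],
       [ 1.22015550e-04,  1.68254542e-03, -9.99998577e-01]]), 'wrist_force': array([-0.12130885, -0.29709334,  0.52360897]), 'moment': array([-0.00687183,  0.04916697, -0.00176273]), 'gripper_width': 1.0003350130151143}
```

View pics/scene0.png

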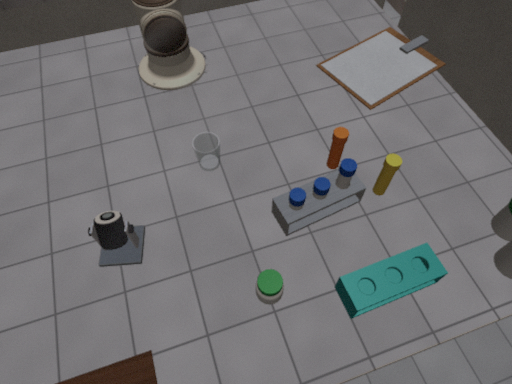

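View pics/top0.png

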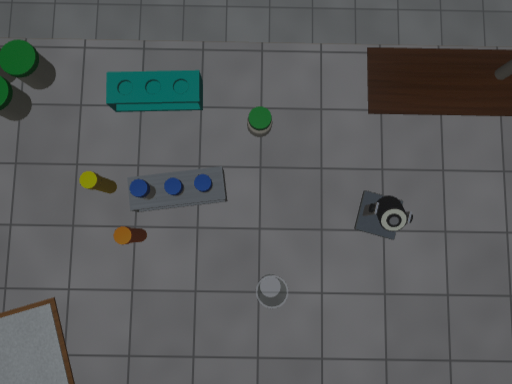

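View pics/wrist0.png

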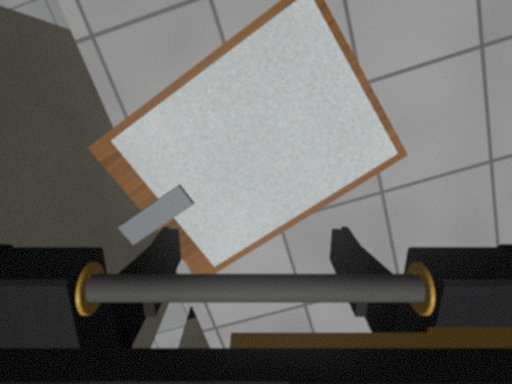

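Run:
```python
from h import *
crop('scene0',255,110,160,130,5)
crop('top0',80,150,160,80,5)
crop('scene0',70,190,100,90,6)
crop('top0',340,180,90,70,8)
```

```text
(no output)
```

View pics/scene0_c255_110.png

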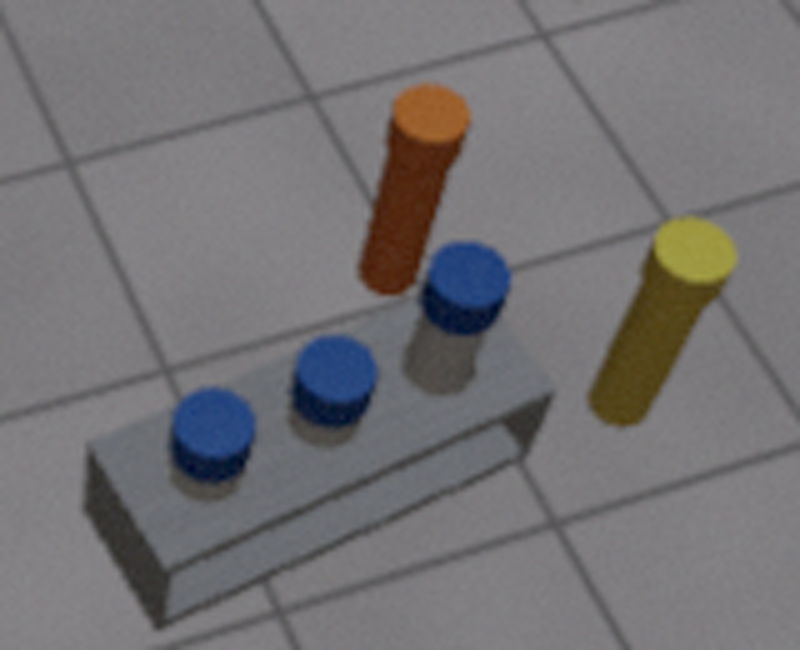

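View pics/top0_c80_150.png

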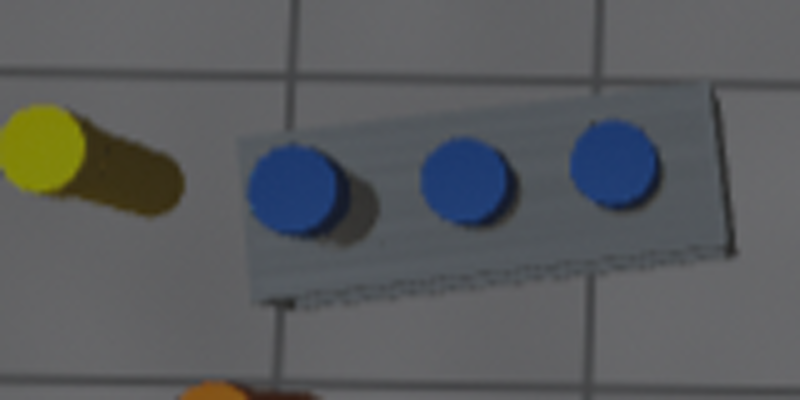

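View pics/scene0_c70_190.png

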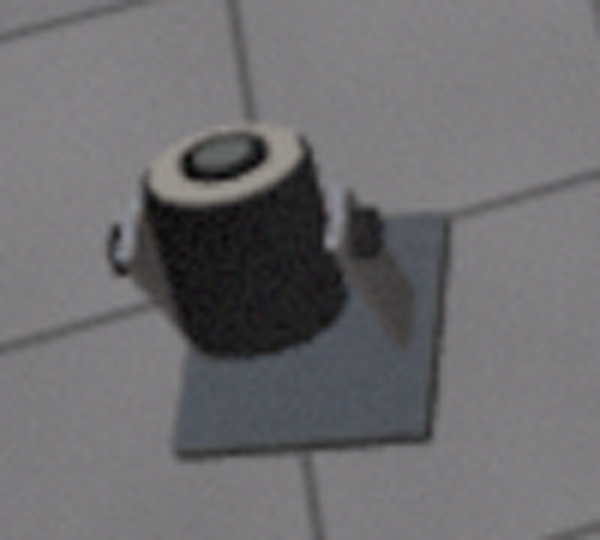

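View pics/top0_c340_180.png

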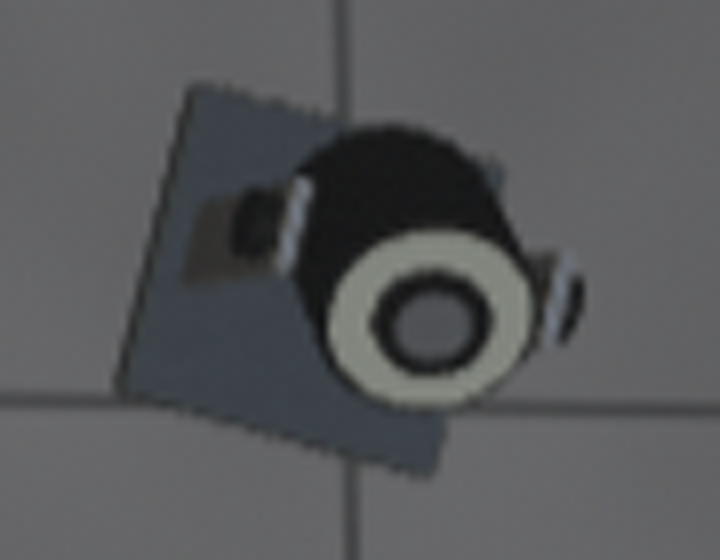

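Run:
```python
from h import *
S=load('scene0');T=load('top0')
q=lambda c,x,y,X,Y,s:(c,X+(x+.5)/s-.5,Y+(y+.5)/s-.5)
s1=lambda x,y:q(S,x,y,255,110,5); t1=lambda x,y:q(T,x,y,80,150,5)
s2=lambda x,y:q(S,x,y,70,190,6); t2=lambda x,y:q(T,x,y,340,180,8)
for n,a,b,z in (('long',s1(467,275),t1(295,190),.128),('mid',s1(335,368),t1(465,181),.098),('end',s1(213,421),t1(614,163),.098)):
    x,r=tri([a,b]); print(n,x.round(4),np.round(r,1).tolist(),atz(*a,z).round(4),atz(*b,z).round(4))
x,r=tri([s2(225,157),t2(433,323)]);print('lens',x.round(4),np.round(r,1).tolist())
print('plateT',[atz(*t2(*p),.012).round(4).tolist() for p in((190,85),(120,390),(432,478))])
print('plateS',[atz(*s2(*p),.012).round(4).tolist() for p in((448,215),(430,438),(178,455))])
print('rackT',[atz(*t1(*p),.06).round(4).tolist() for p in((238,138),(712,82),(733,252),(252,303))])
print('pot',[atz(T,260,118,.065)],'beaker',tri([(T,272,291),(S,207,143)])[0],atz(T,272,291,.08))
```

```text
long [0.5855 0.2711 0.1263] [[0.1, -0.0], [0.1, 0.0]] [0.5865 0.27   0.128 ] [0.5854 0.2708 0.128 ]
mid [0.5935 0.2119 0.097 ] [[0.1, -0.0], [0.1, 0.0]] [0.5941 0.2113 0.098 ] [0.5935 0.2119 0.098 ]
end [0.6017 0.1526 0.098 ] [[0.0, -0.0], [0.0, 0.0]] [0.6016 0.1526 0.098 ] [0.6017 0.1527 0.098 ]
lens [ 0.5321 -0.2245  0.1095] [[-0.2, -0.0], [-0.2, -0.0]]
plateT [[0.6008, -0.1944, 0.012], [0.516, -0.1739, 0.012], [0.4933, -0.2594, 0.012]]
plateS [[0.5188, -0.1741, 0.012], [0.6046, -0.1956, 0.012], [0.5819, -0.2802, 0.012]]
rackT [[0.6145, 0.3156, 0.06], [0.6417, 0.1173, 0.06], [0.5699, 0.1068, 0.06], [0.5454, 0.3063, 0.06]]
pot [array([0.74551465, 0.03869468, 0.065     ])] beaker [0.38791346 0.01173633 0.07520065] [0.38817215 0.0101673  0.08      ]
```

```bash
cat >> h.py <<'E'
from scipy.spatial.transform import Rotation as R
def goto(p,Rt,s=None):
    s=s or sense(); R0=s['ee_rot']; d=R0.T@(np.array(p)-s['tcp_pos']); w=R.from_matrix(R0.T@Rt).as_rotvec()
    print('t',round(s['time_s'],2),'shift',d.round(4),'turn',w.round(4),'norm',np.linalg.norm(d).round(3),np.degrees(np.linalg.norm(w)).round(1)); return d,w
def down(yaw): # tool y at world yaw deg, z down
    a=np.radians(yaw); y=np.array([np.cos(a),np.sin(a),0]);z=np.array([0,0,-1.]); return np.c_[np.cross(y,z),y,z]
E
python3 - <<'E'
from h import *
T=load('top0')
print('orange',atz(T,123,235,.12),atz(T,140,236,0),'yellow',atz(T,89,180,.12),atz(T,110,187,0))
goto([.5855,.271,.23],down(-172.2))
E
```

```text
orange [0.49457356 0.29854182 0.12      ] [0.49165555 0.29997561 0.        ] yellow [0.59952552 0.36985608 0.12      ] [0.59994441 0.37241911 0.        ]
t 0.15 shift [ 0.4798  0.1932 -0.0079] turn [ 1.4000e-03 -1.1000e-03  1.1358e+00] norm 0.517 65.1
```

>>> jog_arm([
  [-1,0.012,0.005,0,0,0,0.03],
  [-1,0.04,0.016,0,0,0,0.1],
  [-1,0.07,0.028,-0.002,0,0,0.17],
  [-1,0.1,0.04,-0.003,0,0,0.25],
  [-1,0.13,0.052,-0.004,0,0,0.32],
  [-1,0.16,0.064,-0.005,0,0,0.39],
  [-1,0.19,0.077,-0.006,0,0,0.46],
  [-1,0.22,0.089,-0.007,0,0,0.53],
  [-1,0.25,0.1,-0.008,0,0,0.6],
  [-1,0.28,0.112,-0.008,0,0,0.67],
])

```text
time_s: 0.98
tcp_pos: [0.4199, 0.406, 0.2308]
ee_rot: [[0.562, -0.827, 0.0], [-0.827, -0.562, 0.0], [-0.0, -0.0, -1.0]]
wrist_force: [0.9, -0.0, -0.3]
gripper_width: 1.004
```

Run:
```python
from h import *
goto([.5855,.271,.23],down(-172.2))
```

```text
t 0.98 shift [ 0.2047 -0.061   0.0008] turn [-3.00e-04  1.00e-04  4.61e-01] norm 0.214 26.4
```

>>> jog_arm([
  [-1,0.03,-0.009,0,0,0,0.07],
  [-1,0.06,-0.018,0,0,0,0.14],
  [-1,0.09,-0.027,0,0,0,0.21],
  [-1,0.12,-0.036,0,0,0,0.28],
  [-1,0.15,-0.045,0,0,0,0.34],
  [-1,0.175,-0.052,0,0,0,0.4],
  [-1,0.195,-0.058,0,0,0,0.44],
  [-1,0.205,-0.061,0,0,0,0.461],
  [-1,0.205,-0.061,0,0,0,0.461],
  [-1,0.205,-0.061,0,0,0,0.461],
])

```text
time_s: 1.82
tcp_pos: [0.5847, 0.273, 0.2302]
ee_rot: [[0.14, -0.99, -0.001], [-0.99, -0.14, -0.0], [0.0, 0.001, -1.0]]
wrist_force: [-0.9, 0.4, 0.1]
gripper_width: 1.002
```

Run:
```python
from h import *
snap('wrist','wrist1')
goto([.5855,.271,.098],down(-172.2))
W=load('wrist1')
for p in ([.5855,.271,.128],[.5935,.2119,.098],[.6017,.1526,.098]):print(proj(W,p))
```

```text
t 1.87 shift [ 0.0027 -0.0009  0.1324] turn [0.0006 0.0001 0.0054] norm 0.132 0.3
[253.43870414 187.66826626]
[253.8414042  116.52110457]
[253.98618399  45.71558982]
```

View pics/wrist1.png

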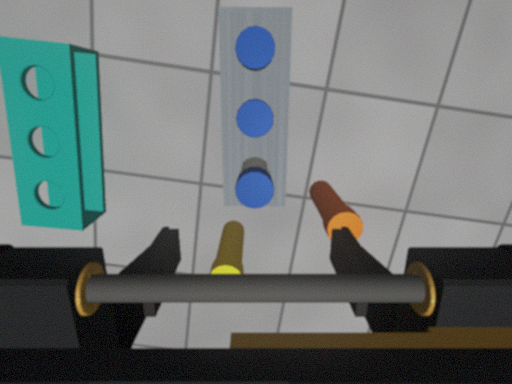

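>>> jog_arm([
  [-1,0.002,-0.001,0.01,0,0,0.005],
  [-1,0.002,-0.001,0.03,0,0,0.005],
  [-1,0.002,-0.001,0.05,0,0,0.005],
  [-1,0.002,-0.001,0.07,0,0,0.005],
  [-1,0.002,-0.001,0.09,0,0,0.005],
  [-1,0.002,-0.001,0.105,0,0,0.005],
  [-1,0.002,-0.001,0.117,0,0,0.005],
  [-1,0.002,-0.001,0.127,0,0,0.005],
  [-1,0.002,-0.001,0.131,0,0,0.005],
  [-1,0.002,-0.001,0.132,0,0,0.005],
])

```text
time_s: 2.7
tcp_pos: [0.5857, 0.2717, 0.0977]
ee_rot: [[0.136, -0.991, -0.001], [-0.991, -0.136, -0.001], [0.001, 0.001, -1.0]]
wrist_force: [-0.3, 0.3, 0.8]
gripper_width: 1.0
```

>>> jog_arm([
  [1,0,0,0,0,0,0],
  [1,0,0,0,0,0,0],
  [1,0,0,0,0,0,0],
  [1,0,0,0,0,0,0],
  [1,0,0,0,0,0,0],
  [1,0,0,0,0,0,0],
  [1,0,0,0,0,0,0],
  [1,0,0,0,0,0,0],
  [1,0,0,0,0,0,0],
  [1,0,0,0,0,0,0],
])

```text
time_s: 3.53
tcp_pos: [0.5862, 0.2716, 0.0986]
ee_rot: [[0.136, -0.991, -0.0], [-0.991, -0.136, -0.0], [0.0, 0.0, -1.0]]
wrist_force: [0.2, -0.1, -0.2]
gripper_width: 0.393
```

>>> jog_arm([
  [1,0,0,-0.004,0,0,0],
  [1,0,0,-0.012,0,0,0],
  [1,0,0,-0.022,0,0,0],
  [1,0,0,-0.034,0,0,0],
  [1,0,0,-0.048,0,0,0],
  [1,0,0,-0.062,0,0,0],
  [1,0,0,-0.076,0,0,0],
  [1,0,0,-0.09,0,0,0],
  [1,0,0,-0.102,0,0,0],
  [1,0,0,-0.11,0,0,0],
])

```text
time_s: 4.37
tcp_pos: [0.5869, 0.2719, 0.2115]
ee_rot: [[0.136, -0.991, 0.003], [-0.991, -0.136, 0.002], [-0.001, -0.003, -1.0]]
wrist_force: [-0.6, 0.8, -0.6]
gripper_width: 0.393
```

>>> jog_arm([
  [1,0,0,-0.01,0,0,0],
  [1,0,0,-0.02,0,0,0],
  [1,0,0,-0.03,0,0,0],
  [1,0,0,-0.04,0,0,0],
  [1,0,0,-0.05,0,0,0],
  [1,0,0,-0.06,0,0,0],
  [1,0,0,-0.07,0,0,0],
  [1,0,0,-0.08,0,0,0],
  [1,0,0,-0.085,0,0,0],
  [1,0,0,-0.085,0,0,0],
])

```text
time_s: 5.2
tcp_pos: [0.5868, 0.2719, 0.2954]
ee_rot: [[0.136, -0.991, 0.003], [-0.991, -0.136, 0.002], [-0.001, -0.003, -1.0]]
wrist_force: [-0.1, 0.2, -0.0]
gripper_width: 0.393
```

Run:
```python
from h import *
snap('scene','scene2'); snap('wrist','wrist2')
crop('scene0',70,190,100,90,6)
```

```text
(no output)
```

View pics/scene2.png

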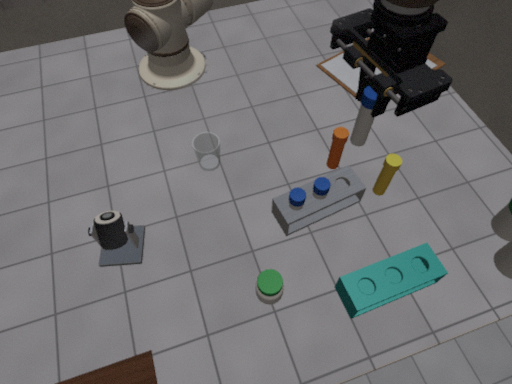

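View pics/wrist2.png

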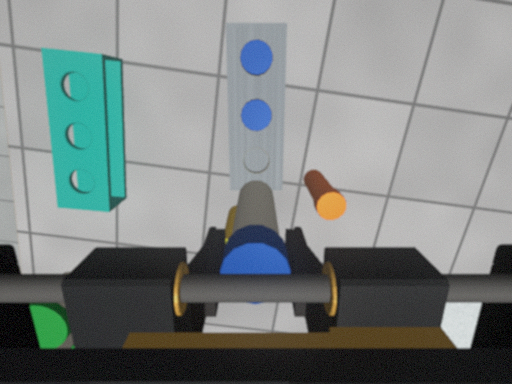

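```bash
cat > fit.py <<'E'
from h import *
from scipy.optimize import least_squares
def ringpts(tag,x,y,w,h,s,thr,show=True):
    c=load(tag); im=cv2.resize(c['frame'][y:y+h,x:x+w],None,fx=s,fy=s,interpolation=cv2.INTER_CUBIC)
    g=im[:,:,0]; m=(g>thr).astype(np.uint8)
    return c,im,m
def to(c,pts,x,y,s): return [(x+(p[0]+.5)/s-.5,y+(p[1]+.5)/s-.5) for p in pts]
E
python3 - <<'E'
from fit import *
for tag,x,y,w,h in (('scene0',70,190,100,90),('top0',340,180,90,70)):
    f=load(tag)['frame'][y:y+h,x:x+w]; 
    if tag=='scene0': print(f[14:40:2,20:56:2,0])
    else: print(f[24:54:2,36:70:2,0])
W=load('wrist2');s=sense();M=np.c_[np.r_[s['ee_rot'],[[0,0,0]]],np.r_[s['tcp_pos'],1]]
K=np.linalg.inv(M)@np.array(W['world_from_camera'])
np.save('K.npy',K);print(K.round(3))
lens=[.5321,-.2245,.1095]
for yaw in (-172,-194):
  for p in ([.45,-.19,.3],[.45,-.12,.3],[.45,-.05,.3],[.53,-.05,.3]):
    M=np.eye(4);M[:3,:3]=down(yaw);M[:3,3]=p;W['world_from_camera']=M@K;print(yaw,p,proj(W,lens))
E
```

```text
[[132 129 126 127 128 126 130 126 131 129 102 120 127 130 126 128 127 127]
 [130 130 129 130 128 127 129 126 128 127 106 115 127 127 127 125 128 129]
 [129 130 130 130 127 128 128 129 127 128 113 105 125 127 126 127 127 127]
 [130 130 129 130 129 130 130 126 130 131 130 119 135 129 127 126 128 126]
 [128 131 129 129 128 129 137 127 102  90  78  96 142 153 147 111 128 126]
 [130 130 132 130 141 141  79  81  93  95  95  37  86 153 152  82 118 128]
 [130 129 132 144 152  66  69  96  95  95  57  30  95 152 151  64 109 127]
 [129 129 110 153 151  71  23  43  46  29  31 118 151 145  86  33  66 128]
 [132 130  87 151 152 143 112  88 105 132 146 151 121  64  37  33  42 128]
 [126 129  45 108 145 154 153 154 149 140 109  61  38  34  32  33  34 112]
 [129 137  38  20  28  62  66  63  46  33  31  29  31  34  27  26  29 107]
 [133 118  44  23  22  23  27  25  32  17  31  31  30  29  30  35  34  61]
 [115 100  64  20  24  23  18  22  27  28  25  22  30  36  34  35  34  87]]
[[ 85  92  23  24  24  23  25  24  26  23  25  24  26  69  98  98  98]
 [103  48  25  24  23  24  23  24  24  24  24  25  25
[... 782 characters left out ...]
 85 101 101 101]
 [ 60  59  61  60  60  53  66  87  97  98  96  71  74  77  77  78  78]
 [ 60  60  60  60  60  61  60  60  58  61  94  97  97  96  96  97  95]]
[[ 0.    -0.953 -0.304  0.084]
 [ 1.     0.001 -0.001  0.   ]
 [ 0.001 -0.304  0.953 -0.164]
 [ 0.     0.     0.     1.   ]]
-172 [0.45, -0.19, 0.3] [186.62267909 127.05567487]
-172 [0.45, -0.12, 0.3] [191.49998939  60.31410675]
-172 [0.45, -0.05, 0.3] [197.04551967 -15.5714458 ]
-172 [0.53, -0.05, 0.3] [277.10698613  -2.70182676]
-194 [0.45, -0.19, 0.3] [178.48330258 155.20393716]
-194 [0.45, -0.12, 0.3] [158.26377879  93.4786625 ]
-194 [0.45, -0.05, 0.3] [135.42437472  23.75553231]
-194 [0.53, -0.05, 0.3] [210.65068098   2.19223371]
```

Run:
```python
from h import *
goto([.45,-.12,.3],down(-194))
```

```text
t 5.3 shift [ 0.3695  0.1879 -0.0066] turn [5.000e-04 1.000e-04 3.803e-01] norm 0.415 21.8
```

>>> jog_arm([
  [1,0.009,0.005,0,0,0,0.01],
  [1,0.024,0.012,0,0,0,0.03],
  [1,0.045,0.023,0,0,0,0.05],
  [1,0.068,0.035,-0.001,0,0,0.07],
  [1,0.091,0.046,-0.002,0,0,0.09],
  [1,0.114,0.058,-0.002,0,0,0.12],
  [1,0.137,0.07,-0.003,0,0,0.14],
  [1,0.16,0.081,-0.003,0,0,0.16],
  [1,0.183,0.093,-0.003,0,0,0.18],
  [1,0.206,0.105,-0.004,0,0,0.2],
])

```text
time_s: 6.13
tcp_pos: [0.5085, 0.0514, 0.2968]
ee_rot: [[-0.066, -0.998, -0.002], [-0.998, 0.066, -0.001], [0.001, 0.002, -1.0]]
wrist_force: [0.5, -0.7, -0.5]
gripper_width: 0.396
```

Run:
```python
from h import *
goto([.45,-.12,.3],down(-194))
```

```text
t 6.13 shift [ 0.1749  0.0472 -0.003 ] turn [ 0.0017 -0.0008  0.1788] norm 0.181 10.2
```

>>> jog_arm([
  [1,0.025,0.007,0,0,0,0.02],
  [1,0.05,0.014,-0.001,0,0,0.05],
  [1,0.075,0.02,-0.001,0,0,0.08],
  [1,0.1,0.027,-0.002,0,0,0.1],
  [1,0.122,0.033,-0.002,0,0,0.12],
  [1,0.142,0.038,-0.003,0,0,0.14],
  [1,0.158,0.043,-0.003,0,0,0.16],
  [1,0.17,0.046,-0.003,0,0,0.175],
  [1,0.175,0.047,-0.003,0,0,0.179],
  [1,0.175,0.047,-0.003,0,0,0.179],
])

```text
time_s: 6.97
tcp_pos: [0.451, -0.1193, 0.3002]
ee_rot: [[-0.242, -0.97, -0.001], [-0.97, 0.242, -0.0], [0.0, 0.001, -1.0]]
wrist_force: [-0.5, -1.0, -0.5]
gripper_width: 0.393
```

Run:
```python
from h import *
snap('wrist','wrist3');print(sense()['tcp_pos'])
crop('wrist3',90,20,140,140,5)
```

```text
[ 0.45143688 -0.1187123   0.30022248]
```

View pics/wrist3.png

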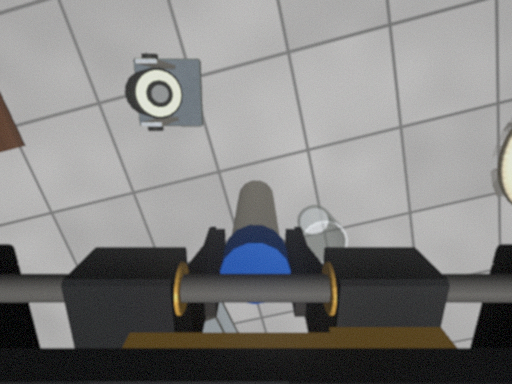

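View pics/wrist3_c90_20.png

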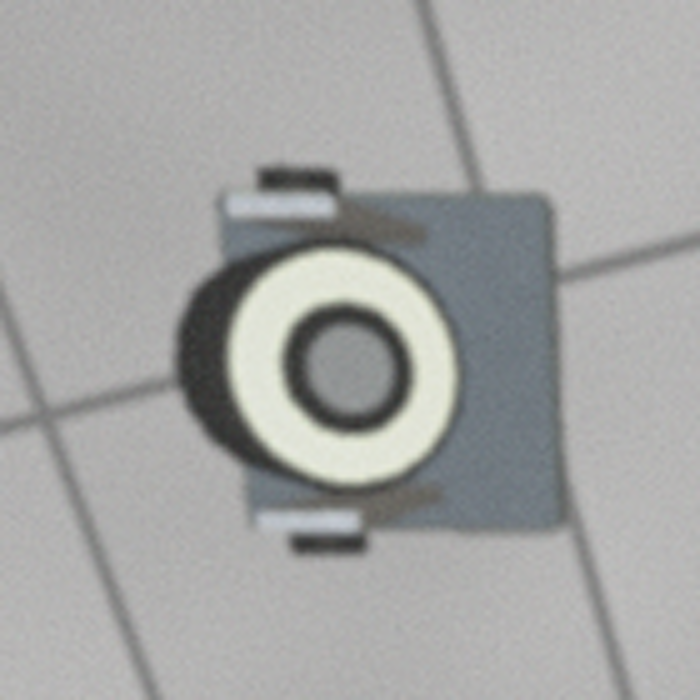

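```bash
cat > fit2.py <<'E'
from fit import *
def ring(tag,x,y,w,h,k,s=8):
    c=load(tag); im=cv2.resize(c['frame'][y:y+h,x:x+w],None,fx=s,fy=s,interpolation=cv2.INTER_CUBIC).astype(int)
    m=k(im).astype(np.uint8); m=cv2.morphologyEx(m,cv2.MORPH_OPEN,np.ones((5,5),np.uint8))
    cs,_=cv2.findContours(m,cv2.RETR_EXTERNAL,cv2.CHAIN_APPROX_NONE); ct=max(cs,key=cv2.contourArea)
    hu=cv2.convexHull(ct)[:,0,:]
    full=np.zeros_like(m); cv2.fillPoly(full,[hu],1); cc=max(cv2.findContours(full,cv2.RETR_EXTERNAL,cv2.CHAIN_APPROX_NONE)[0],key=len)[:,0,:]
    e=cv2.fitEllipse(cc); v=im.astype(np.uint8)[:,:,::-1].copy(); cv2.ellipse(v,e,(0,0,255),1); cv2.imwrite(f'pics/ring_{tag}.png',v)
    (a,b),(d1,d2),ang=e
    P=cv2.ellipse2Poly((0,0),(1000,1000),0,0,360,15)[:24]/1000.
    A=np.radians(ang); Rm=np.array([[np.cos(A),-np.sin(A)],[np.sin(A),np.cos(A)]]); pts=(P*[d1/2,d2/2])@Rm.T+[a,b]
    print(tag,x+a/s,y+b/s,d1/s,d2/s,ang)
    return c,np.array(to(c,pts,x,y,s))
warm=lambda im:(im[:,:,0]-im[:,:,2]>9)
obs=[ring('wrist3',130,62,60,60,lambda i:i[:,:,0]>150),
     ring('top0',375,200,35,38,lambda i:(i[:,:,0]>85)&(i[:,:,0]-i[:,:,2]>8)),
     ring('scene0',90,205,36,24,lambda i:(i[:,:,0]>85)&(i[:,:,0]-i[:,:,2]>8))]
E
python3 fit2.py; python3 -c "
import cv2,numpy as np
a=[cv2.imread(f'pics/ring_{t}.png') for t in('wrist3','top0','scene0')]
a=[cv2.resize(i,(260,260)) for i in a];cv2.imwrite('pics/rings.png',np.hstack(a))"
```

```text
wrist3 158.4815731048584 93.31014251708984 43.93827819824219 48.14867401123047 142.47984313964844Traceback (most recent call last):
  File "fit2.py", line 16, in <module>
    ring('top0',375,200,35,38,lambda i:(i[:,:,0]>85)&(i[:,:,0]-i[:,:,2]>8)),
    ~~~~^^^^^^^^^^^^^^^^^^^^^^^^^^^^^^^^^^^^^^^^^^^^^^^^^^^^^^^^^^^^^^^^^^^
  File "fit2.py", line 5, in ring
    cs,_=cv2.findContours(m,cv2.RETR_EXTERNAL,cv2.CHAIN_APPROX_NONE); ct=max(cs,key=cv2.contourArea)
                                                                         ~~~^^^^^^^^^^^^^^^^^^^^^^^^
ValueError: max() iterable argument is empty
[ WARN:0@0.026] global loadsave.cpp:275 findDecoder imread_('pics/ring_top0.png'): can't open/read file: check file path/integrity
[ WARN:0@0.027] global loadsave.cpp:275 findDecoder imread_('pics/ring_scene0.png'): can't open/read file: check file path/integrity
Traceback (most recent call last):
cv2.error: OpenCV(4.12.0) /io/opencv/modules/imgproc/src/resize.cpp:4208: error: (-215:Assertion failed) !ssize.empty() in function 'resize'
```

Run:
```python
from fit import *
q=lambda c,X,Y,s:(lambda x,y:(c,X+(x+.5)/s-.5,Y+(y+.5)/s-.5))
S=load('scene0');T=load('top0');W=load('wrist3')
s2=q(S,70,190,6);t2=q(T,340,180,8);w2=q(W,90,20,5)
lens=[s2(225,157),t2(433,323),w2(348,369)]
rp=[s2(146,188),s2(308,152),s2(245,123),s2(195,208),t2(328,325),t2(535,318),t2(437,228),t2(430,411),t2(355,385),t2(510,250)]
# wrist ellipse
(a,b),(d1,d2),ang=(158.48-.5,93.31-.5),(43.94,48.15),142.5
A=np.radians(ang)
for t in np.arange(0,2*np.pi,np.pi/6):
    v=np.array([d1/2*np.cos(t),d2/2*np.sin(t)]);rp.append((W,a+v[0]*np.cos(A)-v[1]*np.sin(A),b+v[0]*np.sin(A)+v[1]*np.cos(A)))
cn={(1,1):[t2(190,85),s2(430,438),w2(218,190) ],}
# corners: foot coordinates (+x away from robot); y left
C=[((1,1),t2(190,85)),((-1,1),t2(120,390)),((-1,-1),t2(432,478)),((-1,1),s2(448,215)),((1,1),s2(430,438)),((1,-1),s2(178,455)),((-1,1),w2(566,528)),((-1,-1),w2(552,193))]
def model(p):
    x,y,yaw,t=p[:4]; X=np.array([np.cos(yaw),np.sin(yaw),0]);Y=np.array([-np.sin(yaw),np.cos(yaw),0]);n=-np.sin(t)*X+np.cos(t)*np.array([0,0,1])
    return np.array([x,y,0]),X,Y,n,np.array([x,y,.08])+.035*n
def res(p,full=False):
    o,X,Y,n,L=model(p); r=p[4]; U=np.cross(Y,n);out=[]
    for c,u,v in lens: out+=list(proj(c,L)-[u,v])
    for k,(c,u,v) in C: out+=list(proj(c,o+.045*k[0]*X+.045*k[1]*Y+[0,0,.012])-[u,v])
    th=np.arange(0,2*np.pi,.02)
    cache={}
    for c,u,v in rp:
        if id(c) not in cache: cache[id(c)]=np.array([proj(c,L+r*(np.cos(a)*U+np.sin(a)*Y)) for a in th])
        out.append(np.min(np.linalg.norm(cache[id(c)]-[u,v],axis=1)))
    return np.array(out)
f=least_squares(res,[.549,-.227,-.24,.52,.024],loss='soft_l1',x_scale=[.01,.01,.1,.1,.01],diff_step=1e-3)
p=f.x;o,X,Y,n,L=model(p)
print(p[:2],np.degrees(p[2:4]),p[4]);print('lens',L.round(4),'n',n.round(4));print(res(p).round(1))
print('tri',tri(lens)[0])
for t in (22,24,26,28,30,32,34): 
    g=least_squares(lambda z:res([*z[:3],np.radians(t),z[3]]),[*p[:3],p[4]],x_scale=[.01,.01,.1,.01],diff_step=1e-3,loss='soft_l1'); print(t,g.cost,np.degrees(g.x[2]))
np.save('lens.npy',np.r_[L,n])
s=sense();z=-n;y=-X+(X@n)*n;y/=np.linalg.norm(y)
Rt=np.c_[np.cross(y,z),y,z];np.save('Rt.npy',Rt)
TCP=L+n*(.080+.0906);print(TCP);goto(TCP,Rt);goto(L+n*(.12+.0906),Rt)
```

```text
[ 0.54761995 -0.22811613] [-14.11657352  28.78328745] 0.024142836044698874
lens [ 0.5313 -0.224   0.1107] n [-0.467   0.1174  0.8764]
[-0.2 -0.7 -0.2  0.4 -0.7  0.1  0.5 -0.7 -0.2  0.5  0.6  0.1 -0.  -1.5
 -0.1 -1.  -1.3 -0.3 -1.3  1.  -1.9 -0.3  1.3  1.8  1.4  2.4  0.1  0.1
  1.   0.4  0.4  1.2  0.4  0.4  0.4  0.2  0.1  0.2  0.3  0.2  0.1  0.1
  0.2  0.3]
tri [ 0.5316064  -0.22449642  0.10874428]
22 18.36168090368111 -14.191596295532177
24 14.559592351364207 -14.346015143412973
26 12.113799007929229 -14.166844092834797
28 11.01084752949706 -13.985932303888994
30 11.17656809301158 -13.95493314766089
32 12.528988877449692 -14.030148826048089
34 15.081297747328563 -13.50297439685135
[ 0.45161348 -0.20397144  0.26019754]
t 7.02 shift [ 0.0827 -0.0208  0.04  ] turn [0.503  0.0006 0.0023] norm 0.094 28.8
t 7.02 shift [ 0.0826 -0.0015  0.005 ] turn [0.503  0.0006 0.0023] norm 0.083 28.8
```

>>> jog_arm([
  [1,0.005,0,0,0.03,0,0],
  [1,0.015,0,0,0.09,0,0],
  [1,0.026,0,0.001,0.16,0,0],
  [1,0.037,-0.001,0.002,0.23,0,0],
  [1,0.049,-0.001,0.003,0.3,0,0.001],
  [1,0.06,-0.001,0.004,0.37,0,0.002],
  [1,0.07,-0.001,0.004,0.43,0,0.002],
  [1,0.078,-0.001,0.005,0.48,0,0.002],
  [1,0.0825,-0.0015,0.005,0.503,0,0.002],
  [1,0.0825,-0.0015,0.005,0.503,0,0.002],
])

```text
time_s: 7.85
tcp_pos: [0.432, -0.1986, 0.2945]
ee_rot: [[-0.242, -0.851, 0.467], [-0.97, 0.213, -0.116], [-0.001, -0.481, -0.877]]
wrist_force: [-0.2, 1.1, 0.0]
gripper_width: 0.389
```

Run:
```python
from h import *
l=np.load('lens.npy');Rt=np.load('Rt.npy');goto(l[:3]+l[3:]*(.08+.0906),Rt)
for n in ('scene','top','wrist'): snap(n,n+'4')
crop('scene4',40,110,160,130,5); crop('top4',330,120,150,120,5)
```

```text
t 7.85 shift [ 0.0005 -0.0014  0.0398] turn [0.0009 0.0012 0.001 ] norm 0.04 0.1
```

View pics/scene4.png

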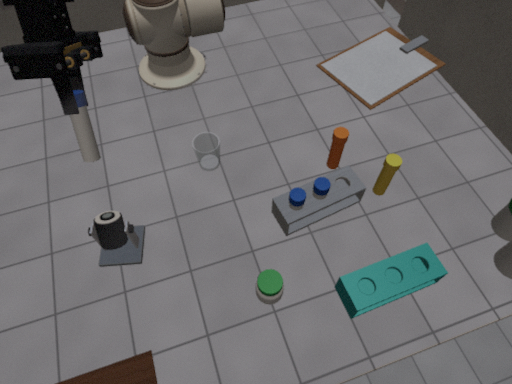

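View pics/wrist4.png

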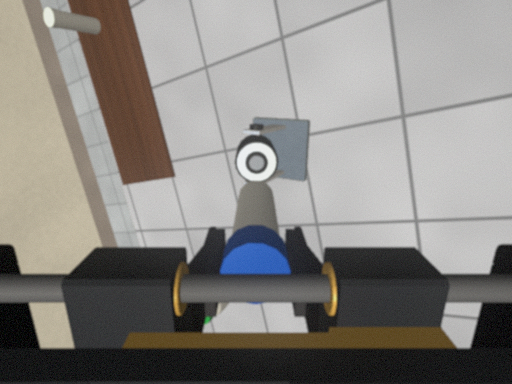

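>>> jog_arm([
  [1,0,0,0.003,0,0,0],
  [1,0,0,0.008,0,0,0],
  [1,0,-0.001,0.014,0,0,0],
  [1,0,-0.001,0.02,0,0,0],
  [1,0,-0.001,0.026,0,0,0],
  [1,0,-0.001,0.032,0,0,0],
  [1,0,-0.001,0.037,0,0,0],
  [1,0,-0.001,0.04,0,0,0],
  [1,0,-0.001,0.04,0,0,0],
  [1,0,-0.001,0.04,0,0,0],
])

```text
time_s: 8.83
tcp_pos: [0.4532, -0.2038, 0.2608]
ee_rot: [[-0.243, -0.85, 0.467], [-0.97, 0.213, -0.117], [-0.0, -0.482, -0.876]]
wrist_force: [-0.3, 0.2, -0.5]
gripper_width: 0.391
```

Run:
```python
from h import *
l=np.load('lens.npy');Rt=np.load('Rt.npy');goto(l[:3]+l[3:]*(.08+.0906),Rt)
for n in ('scene','top','wrist'): c=snap(n,n+'5'); print(n,'lens',proj(c,l[:3]),'base',proj(c,l[:3]+.08*l[3:]),'mid',proj(c,l[:3]+.14*l[3:]))
crop('scene5',50,120,130,130,5); crop('top5',340,130,120,110,6); crop('wrist5',190,100,140,140,5)
```

```text
t 8.83 shift [ 0.0006  0.0016 -0.0002] turn [-0.0002  0.0009  0.0011] norm 0.002 0.1
scene lens [106.90440489 215.04593924] base [ 96.32901875 178.73220835] mid [ 87.56436235 148.63615611]
top lens [393.47116297 220.29156258] base [403.13071817 240.17231533] mid [411.86012299 258.13868491]
wrist lens [256.75325227 170.66698711] base [257.19437992 193.24956432] mid [257.73498043 220.92443965]
```

View pics/scene5_c50_120.png

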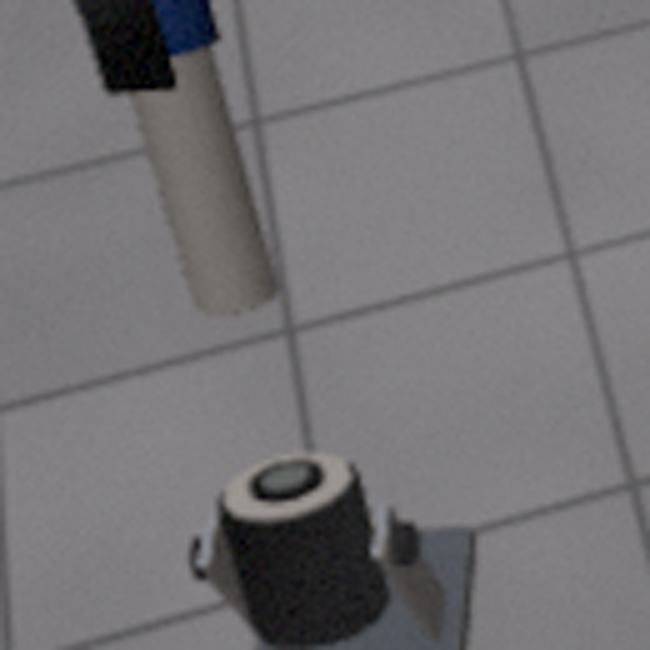

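View pics/top5.png

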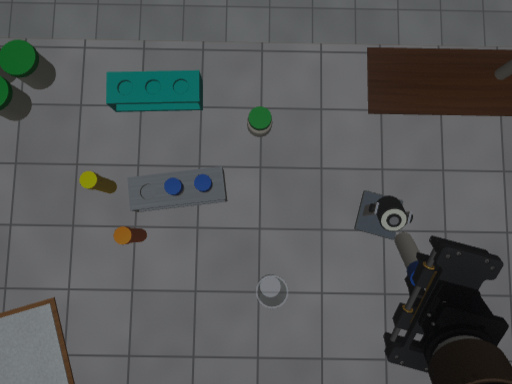

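View pics/wrist5_c190_100.png

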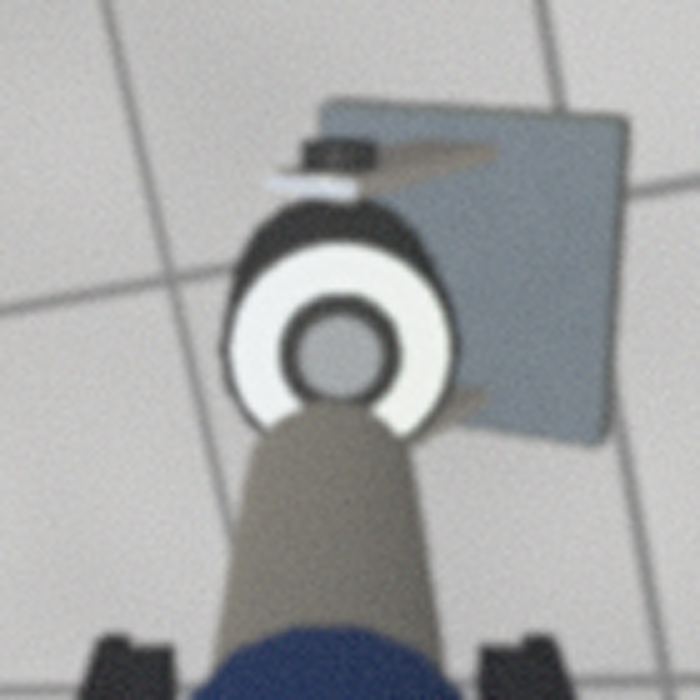

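>>> jog_arm([
  [1,0,0,0,0,0,0],
  [1,0,0,0,0,0,0],
  [1,0,0,0,0,0,0],
  [1,0,0,0,0,0,0],
  [1,0,0,0,0,0,0],
  [1,0,0,0,0,0,0],
  [1,0,0,0,0,0,0],
  [1,0,0,0,0,0,0],
  [1,0,0,0,0,0,0],
  [1,0,0,0,0,0,0],
])

```text
time_s: 9.82
tcp_pos: [0.4532, -0.2037, 0.261]
ee_rot: [[-0.242, -0.85, 0.468], [-0.97, 0.213, -0.116], [-0.0, -0.482, -0.876]]
wrist_force: [-1.0, 0.3, -0.3]
gripper_width: 0.389
```

Run:
```python
from h import *
l=np.load('lens.npy');Rt=np.load('Rt.npy');goto(l[:3]+l[3:]*(.08+.0906),Rt)
s=sense();b=s['tcp_pos']+s['ee_rot'][:,2]*.0906;print('base',b,'dist',(b-l[:3])@l[3:],s['gripper_width'],np.abs(s['joint_velocities']).max())
finish_job()
```

```text
t 9.82 shift [ 0.0006  0.0017 -0.    ] turn [-0.0006  0.0011  0.0011] norm 0.002 0.1
base [ 0.49556025 -0.21424739  0.18160003] dist 0.07998540312172629 0.38864490670745666 0.10697764776059455
the job is handed in; nothing more can be done
```

I drew the long blue-capped tube from the end hole of the steel rack, gripping it by the cap. I handed the job in at 9.8 s with it still held in front of the scan camera; `finish_job()` gives no verdict.

- **Position:** by my last readings the base is 80 mm from the glass, about 2 mm off the line of sight and 182 mm above the bench. The tool was within 0.1° of the line I had fitted.
- **Lens line:** I fitted it from three camera views. The tilt came out at about 29°, uncertain by 1 to 2°. The last pictures agreed with the fit to about 1.5 pixels, though some foot-plate corners were up to about 2 pixels off in it.
- **Grip:** the fingers stand open about 34 mm on the 35 mm cap. The arm was essentially still (0.1°/s at most) and the wrist force was about 1 N.
- **Surroundings:** in the last top view the two short tubes, the pot, the beaker and the camera looked unmoved. I judged this by eye and did not measure it.
- **Not seen:** I never had a view of the code on the base.

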